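# Hang the spoon gauge on the dispenser hook and press it home

## Task

Take the graduated spoon gauge out of its wooden slot stand and hang it by its window on the hook at the front of the spoon dispenser, with the graduated face pointing outward, away from the dispenser. Then push it firmly but not hard, with about 16 newtons, straight down until the hook has gone down to its stop, and let go, leaving the gauge hanging; do not knock the cups, carafe or jar.

Things in the scene. Friction and masses are not known exactly. Their poses are not given: they have to be found in the camera images.
- gauge: Spoon gauge: flat white plastic plate, about 60 g, 6 mm thick (its x), 50 mm wide (y), 174 mm tall (z); origin mid bottom edge. Its +x face has raised dark graduation bars 12 to 72 mm up; its -x face is blank. A through window 24 mm wide (y) lies 76 to 124 mm up, under a 10 mm bar and a grip tab. It starts upright in the stand's slot, facing any way, leaning a few degrees at most.
- gauge_window (a point): On the gauge: the middle of the window's top edge, mid-thickness (0, 0, 124 mm in the gauge's frame). This edge rests on the hook arm; here a lip 30 mm wide, 4 mm high, thickens the plate to 14 mm (7 mm to each side of the middle).
- gauge_face (a point): On the gauge: a point 30 mm out in front of the graduated face side of the plate's middle plane, level with gauge_window (30, 0, 124 mm in the gauge's frame).
- stand: Fixed wooden slot stand, 64 mm (x) by 84 mm (y) by 40 mm high; origin at the centre of its underside. A slot 8 mm by 54 mm along its y, floor 8 mm above the shelf, holds the lowest 32 mm of the gauge.
- dispenser: Fixed grey push-button spoon dispenser, 90 (x) by 100 (y) by 205 mm high plus a button under 40 mm high on top; origin at the centre of its underside. Its +x points outward; front face at x = 45 mm, with a low spoon tray to x = 70 mm. The steel hook sticks out from the front along +x at y = 0, from a bracket that reaches to x = 69 mm and 16 mm above the arm's top.
- hook_ref (a point): On the dispenser: nominal place of the raised hook arm's top at mid-saddle (114, 0, 180 mm in the dispenser's frame). The bracket has been set up to 12 mm higher or lower; this is not reported: feel for it. Arm 12 mm wide (y), 6 mm thick, level. The saddle, 28 mm long, lies between a 4 mm high rib (x 96 to 100 mm) and the upturned tip (x 128 to 134 mm, 8 mm high).
- cup_a: Pale pink porcelain cup, 76 mm across, 62 mm high, standing loose; origin at the centre of its underside. Leave alone.
- cup_b: Second cup, the same. Leave alone.
- carafe: Empty glass carafe, 112 mm across, 180 mm high, standing loose; origin at the centre of its underside. Leave alone.
- jar: Closed amber glass jar with a steel lid, 72 mm across, 120 mm high, standing loose; origin at the centre of its underside. Leave alone.
- gauge_tab (a point): On the gauge: middle of its grip tab, where it is best pinched from above across its 6 mm thickness (0, 0, 158 mm in the gauge's frame). The tab is 30 mm wide and goes from 134 to 174 mm up.
- hook_stop (a point): On the dispenser: nominal place of the same point when the hook is down (114, 0, 168 mm; same unknown shift). The arm starts raised; pushed down it slides 12 mm against a steady friction of about 6 N and stays where it is left, then meets a stiff rubber stop (4 to 15 N per mm). It is home after 11 N or more for 0.2 s on the stop; above 25 N it breaks.
There are look-alikes about, which are no part of the job. Of the things that look like the gauge, the middle-sized one is meant. Of the things that look like the stand, take the one that is farthest to the robot's left at the start.

How it is judged:
By the outcome, as a careful person would: the job done as asked, in the order asked, and still so for the second after the job is handed in, with the robot touching nothing.
It also fails if it takes over 56 s, if anything falls off the work surface, if the arm or the gripper's body presses on something with over 40 N, if the wrist force passes 120 N, or if a joint passes its speed limit or range.

## Robot

A 6-joint arm with a two-finger parallel gripper is mounted at the origin on the work surface. World frame = base frame: x ahead of the robot, y to its left, z up, the work surface at z = 0. Lengths are in m, angles in degrees, forces in N, time in s.
With the tool pointing down it reaches from about 0.25 to 0.725 m from the base axis. Payload 9.7 kg.
Tool frame: the origin (TCP) lies at the very end of the fingers, on their centre line; the grasp point (between the pads) lies tcp_to_grasp behind it (tcp_to_grasp is the distance from the TCP to the grasp point, in m); z points along the fingers, y is the direction in which the jaws open and shut (so a half turn about z gives the same grasp; the last joint's range is limited). The gripper opens to 85 mm and grips with 20 to 120 N. Pads are 22 mm wide; open, the fingers measure 114 mm over their backs; the gripper's body (76 mm by 85 mm) begins 54 mm behind the grasp point. The pads swing forward as they close: fully open they stand 13 mm farther back than shut.
Start: joints at [75.115, 4.979, 10.078, 95.1, 0, 90], TCP at [0.141, 0.532, 0.231] pointing down, gripper open.
Joint ranges: [-179.16, 179.16], [-48.56, 103.87], [-65.8, 70.77], [-126.05, 130.52], [-82.76, 87.17], [-180, 180]. Speed limits (degrees/s): [127.2, 127.2, 147.25, 180, 180, 180].

## Interface

Orientations are given as [roll, pitch, yaw] about the fixed x, y, z axes, in that order (R = Rz(yaw) Ry(pitch) Rx(roll)).
In Python, from workcell import * gives the robot as it stands. The module is installed in compiled form; this text tells all that it offers.
- The arm moves only by the shell command python3 -m pendant 'ROWS' [FORCE]. ROWS is JSON, a list of rows, each a list of 3 entries, a list of its own where there are three numbers: the opening in per cent of the stroke, from 0 (shut) to 100 (fully open), then the shift along the world's x, y, z in mm, then the turn, a rotation vector about the world's x, y, z in degrees. A call has 1 to 20 rows; each row is the pose to reach, as a shift and turn from the pose measured when the call began; what a row does not reach only later rows make up. A row lasts 1/8 s, in which the tool goes at most 62.5 mm and 10.7 degrees, less where a joint would pass 70% of its speed; a pose out of reach is approached as far as the arm can. A call with a gripper value outside its range is refused whole. The fingers move at their own pace and stop on an object; FORCE is the grip in N (left out, the last holds). Time passes only in rows, so rows that repeat a pose let the fingers close. It gives the time, the measured TCP pose, the force and the opening at its end, in the units of the state.
- get_obs(): the state, without advancing time (a new reading comes with each control period).
- camera(name): name is "scene" or "top"; returns a dict with "img" (400x640x3 uint8, red, green, blue), "fx", "fy", "cx", "cy" (pixels), "cam_to_world" (4x4, takes a point from camera to world coordinates). Camera axes: x right, y down, z forward; pixel columns grow to the right and rows downward; lengths in m; the calibration is good to about 2 mm. A picture is of the moment at which its call begins. There is no depth.
- job_done(): hands the job in, once; it reports no verdict.
Trained networks look in a picture, given as the dict that the camera call returned (one of the last four; its "shot" number tells which), for a name from the list of things; names that differ only in an ending like _2 or _b are one class to them, and where a whole thing is asked for, a point or a joint stands for the part that bears it (a point fixed in the world has none). Each returns a list of dicts, best first, with "confidence" (0 to 1); they miss things now and then, are a little off and sometimes report something else, mostly with a low value. They report only what shows in the picture. A call takes as long as a camera call. They do not tell look-alikes from the thing itself.
- regions_of(picture, label): "region" (400x640 bool, what is visible of it).
- pinpoint(picture, label): "position" ([x, y, z] in m, in world coordinates, good to about 4 mm: a listed point, or the origin of a listed thing).
The state is a dict: "time": time; "q": joint angles; "qd": joint speeds; "joint_efforts": joint torques, N m; "ee_pos": TCP position; "tcp_rot": TCP orientation; "wrist_force": force on the tool from outside, world axes, zero at the start; "torque": the same for the moment, N m; "opening": finger opening in m.
Only numpy, scipy, OpenCV 4.12 (cv2) and the standard library are available. Lean on these libraries where they do the work, as an engineer would, in place of code of your own. Each camera call takes 0.05 s, during which the arm holds its last target. There are 200 camera calls.

## Working session

There is one attempt and no reset: what is moved stays moved. The work goes in short steps, Python scripts to look and compute and a shell command to move; the robot and the scene stay as the last step left them, time stands still between calls to the robot, and variables do not carry over. Pictures are saved under pics/ and viewed, about 8 in all and at most 12, crops included, and the job is handed in when it is done.

```bash
mkdir -p pics
cat > h.py <<'E'
from workcell import *
import numpy as np, cv2
def proj(c,p):
    T=np.linalg.inv(c["cam_to_world"]);v=T[:3,:3]@np.asarray(p,float)+T[:3,3]
    return np.array([c["fx"]*v[0]/v[2]+c["cx"],c["fy"]*v[1]/v[2]+c["cy"]])
def save(c,n,box=None,s=1):
    im=cv2.cvtColor(c["img"],cv2.COLOR_RGB2BGR)
    if box: x0,y0,x1,y1=box; im=im[y0:y1,x0:x1]
    cv2.imwrite("pics/"+n+".png",cv2.resize(im,None,fx=s,fy=s,interpolation=cv2.INTER_CUBIC))
E
python3 - <<'E'
from h import *
o=get_obs(); print({k:np.round(v,3).tolist() for k,v in o.items()})
for n in("scene","top"):
    c=camera(n); save(c,n+"0"); print(n,c["fx"],np.round(c["cam_to_world"],3).tolist())
    for l in("gauge","gauge_window","gauge_face","gauge_tab","stand","dispenser","hook_ref","cup_a","carafe","jar"):
        for d in pinpoint(c,l): print(l,np.round(d["position"],3),round(d["confidence"],2),proj(c,d["position"]).round())
E
ls; python3 -c "import workcell;print([a for a in dir(workcell) if a[0]!='_'])"
```

```text
{'time': 0.0, 'q': [75.115, 5.01, 10.034, 95.1, 0.0, 90.0], 'qd': [-0.051, -0.116, -0.035, 0.049, -0.006, -0.14], 'joint_efforts': [0.002, -52.039, 46.48, 0.016, 0.0, 0.0], 'ee_pos': [0.141, 0.531, 0.231], 'tcp_rot': [-179.925, -0.0, 165.115], 'wrist_force': [-0.44, -0.339, -0.713], 'torque': [-0.011, -0.03, 0.036], 'opening': 0.085}
scene 510.0674698399047 [[-0.694, 0.551, -0.463, 1.166], [0.72, 0.521, -0.458, 0.58], [-0.011, -0.652, -0.758, 1.155], [0.0, 0.0, 0.0, 1.0]]
gauge [ 0.402 -0.084  0.   ] 0.92 [345. 198.]
gauge [ 0.469 -0.195  0.008] 0.89 [303. 190.]
gauge [ 0.485 -0.287 -0.   ] 0.58 [279. 179.]
gauge_window [ 0.401 -0.084  0.168] 0.86 [347. 158.]
gauge_window [ 0.483 -0.294  0.083] 0.73 [276. 159.]
gauge_window [ 0.469 -0.193  0.135] 0.54 [302. 160.]
gauge_face [ 0.43  -0.056  0.169] 0.69 [347. 168.]
gauge_face [ 0.463 -0.168  0.13 ] 0.58 [309. 165.]
gauge_face [ 0.502 -0.277  0.088] 0.53 [275. 164.]
gauge_tab [ 0.467 -0.201  0.165] 0.57 [300. 151.]
gauge_tab [ 0.481 -0.292  0.105] 0.52 [276. 153.]
stand [ 0.468 -0.193 -0.   ] 0.92 [304. 192.]
stand [ 0.513 -0.39  -0.002
[... 1140 characters left out ...]
.471 -0.197  0.164] 0.58 [380. 221.]
gauge_tab [ 0.483 -0.291  0.108] 0.38 [411. 222.]
stand [ 0.47  -0.198  0.001] 0.94 [373. 230.]
stand [ 0.385 -0.318 -0.   ] 0.8 [412. 261.]
stand [ 0.513 -0.395  0.003] 0.63 [439. 220.]
stand [ 0.472 -0.198  0.164] 0.21 [380. 220.]
dispenser [ 0.47  -0.197  0.131] 0.48 [378. 223.]
hook_ref [0.543 0.098 0.18 ] 0.79 [271. 186.]
hook_ref [ 0.671 -0.126 -0.002] 0.67 [352. 164.]
cup_a [ 0.696 -0.293  0.002] 0.83 [406. 160.]
cup_a [ 0.67  -0.124  0.002] 0.68 [352. 164.]
carafe [ 0.4    0.381 -0.004] 0.62 [179. 240.]
jar [ 0.393 -0.458 -0.002] 0.67 [459. 261.]
h.py
pics
['PlanningError', 'camera', 'get_obs', 'job_done', 'pinpoint', 'regions_of', 'tcp_to_grasp']
```

Run:
```python
from h import *
print(tcp_to_grasp)
c=camera("scene");save(c,"s1",(220,90,460,270),3.3)
c=camera("top");save(c,"t1",(230,130,470,290),3.3)
```

```text
0.0187
```

View pics/s1.png

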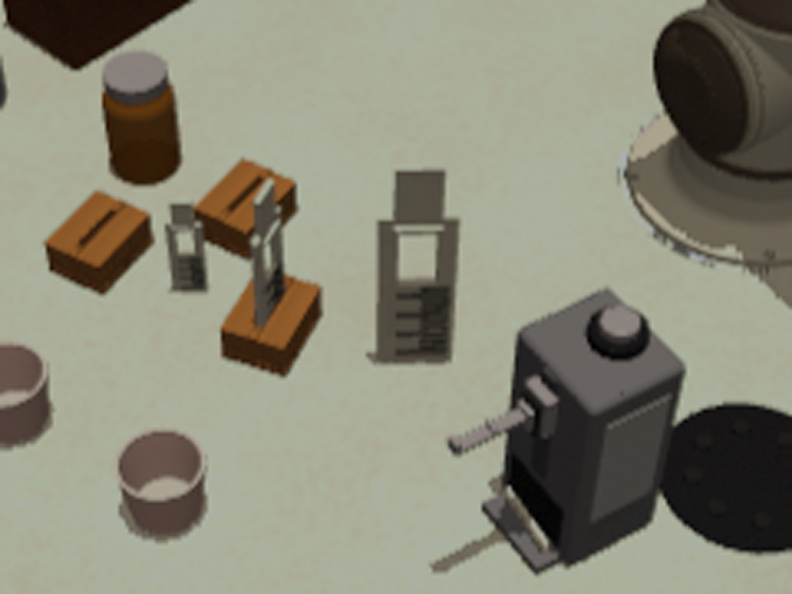

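View pics/t1.png

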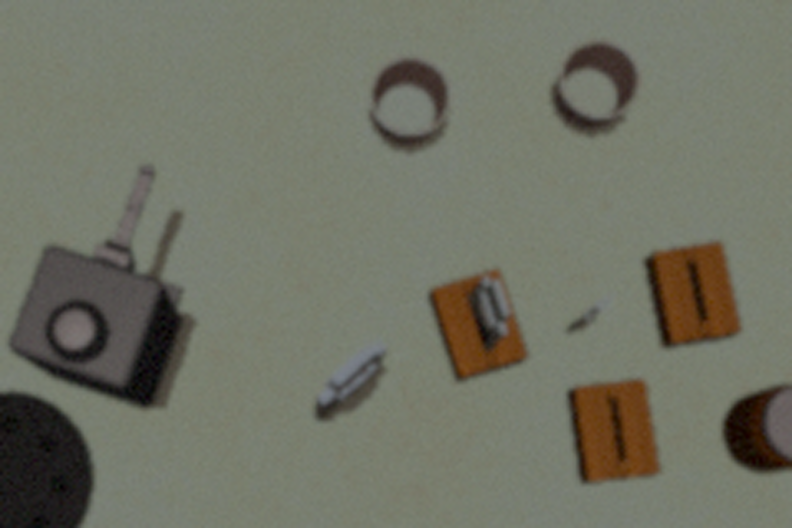

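The crops show the target in its stand at scene crop (268,255), top crop (488,310). It is the middle-sized of three gauges, and its stand is the leftmost. The graduations face +y. The hook tip is at scene crop (455,443) and top crop (147,170). Next I'll enlarge the hook and stand to measure the two yaws.

Run:
```python
from h import *
a=camera("scene");t=camera("top")
def cr(c,x,y): return cv2.resize(cv2.cvtColor(c["img"][y:y+40,x:x+54],cv2.COLOR_RGB2BGR),None,fx=7.4,fy=7.4,interpolation=cv2.INTER_CUBIC)
m=np.vstack([np.hstack([cr(a,350,195),cr(a,280,140)]),np.hstack([cr(t,250,170),cr(t,350,205)])])
cv2.imwrite("pics/m.png",m)
for c in(a,t):
    for l in("gauge","stand","dispenser","hook_ref","hook_stop"):
        for d in pinpoint(c,l): print(l,np.round(d["position"],3),round(d["confidence"],2))
```

```text
gauge [ 0.47  -0.196  0.005] 0.84
gauge [ 0.484 -0.29  -0.001] 0.8
gauge [ 0.402 -0.086  0.004] 0.69
stand [ 0.388 -0.324 -0.002] 0.73
stand [ 0.471 -0.194 -0.002] 0.61
stand [ 0.668 -0.125 -0.001] 0.32
dispenser [0.432 0.126 0.003] 0.85
hook_ref [0.545 0.098 0.179] 0.94
hook_stop [0.541 0.097 0.166] 0.56
gauge [ 0.4    0.382 -0.004] 0.65
gauge [ 0.486 -0.294 -0.002] 0.59
gauge [0.539 0.099 0.183] 0.53
gauge [ 0.403 -0.082  0.002] 0.51
stand [ 0.471 -0.199  0.003] 0.73
stand [ 0.388 -0.318  0.002] 0.73
stand [0.544 0.098 0.168] 0.73
stand [ 0.515 -0.395  0.004] 0.57
stand [ 0.697 -0.295  0.002] 0.53
dispenser [ 0.47  -0.195  0.163] 0.72
dispenser [0.429 0.124 0.   ] 0.64
hook_ref [0.54  0.1   0.183] 0.93
hook_stop [0.544 0.098 0.17 ] 0.9
hook_stop [ 0.462 -0.17   0.134] 0.44
hook_stop [ 0.697 -0.293  0.003] 0.42
hook_stop [ 0.67  -0.127  0.003] 0.35
```

View pics/m.png

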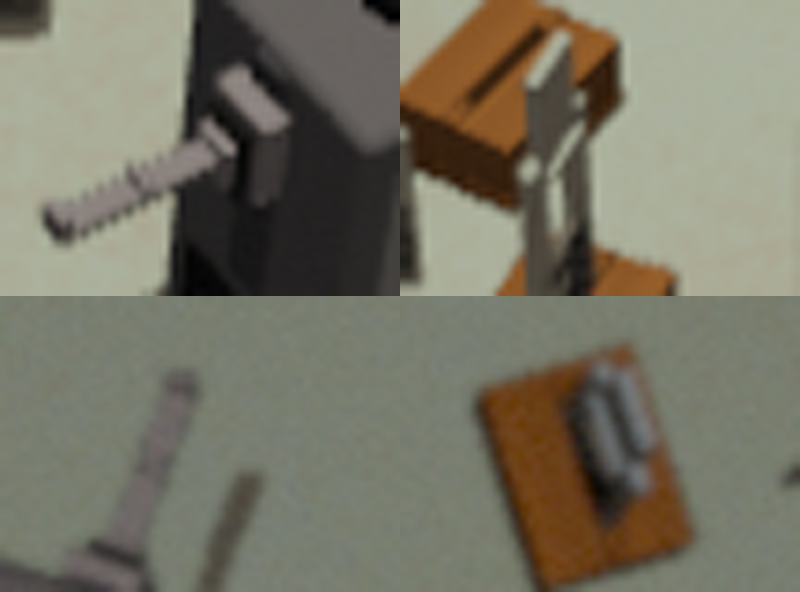

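The montage shows the hook tip at (55,215) in scene and (182,375) in top, and the arm foot at (215,135) and (125,545). The stand's top corners are at (483,392), (630,347), (692,535) and (545,588). The dark bars are on the face toward +y, as the network says.

Run:
```python
from h import *
a=camera("scene");t=camera("top")
def ray(c,u,v):
    T=c["cam_to_world"];d=T[:3,:3]@[(u-c["cx"])/c["fx"],(v-c["cy"])/c["fy"],1];return T[:3,3],d
def pl(c,p,z): o,d=ray(c,*p);return o+d*(z-o[2])/d[2]
A=lambda X,Y:(350+X/7.4,195+Y/7.4)
H=lambda X,Y:(250+X/7.4,170+(Y-296)/7.4)
S=lambda X,Y:(350+(X-400)/7.4,205+(Y-296)/7.4)
ang=lambda d:np.degrees(np.arctan2(d[1],d[0])).round(1)
for z in(.168,.18,.192):
    p,q=pl(a,A(55,215),z+.008),pl(a,A(215,135),z);r,s=pl(t,H(182,378),z+.008),pl(t,H(125,545),z)
    print(z,p.round(3),r.round(3),ang(p-q),ang(r-s))
cs=[pl(t,S(*x),.04) for x in((483,392),(630,347),(692,535),(545,588))]
print(np.mean(cs,0).round(3),[ang(cs[i]-cs[j]) for i,j in((0,3),(1,2),(0,1),(3,2))],[np.linalg.norm(cs[i]-cs[j]).round(3) for i,j in((0,3),(0,1))])
print("tab",pl(t,S(632,405),.182).round(3),ang(pl(t,S(615,365),.182)-pl(t,S(650,445),.182)), "lip",pl(t,S(610,440),.142).round(3))
```

```text
0.168 [0.56  0.095 0.176] [0.558 0.09  0.176] -10.4 -14.6
0.18 [0.567 0.101 0.188] [0.555 0.088 0.188] -10.4 -14.6
0.192 [0.574 0.107 0.2  ] [0.552 0.087 0.2  ] -10.3 -14.7
[ 0.47  -0.201  0.04 ] [np.float64(20.2), np.float64(20.4), np.float64(111.0), np.float64(113.5)] [np.float64(0.081), np.float64(0.062)]
tab [ 0.471 -0.2    0.182] 25.9 lip [ 0.465 -0.197  0.142]
```

```bash
python3 -m pendant '[[70,[0,0,60],[0,0,0]],[70,[0,0,120],[0,0,5]],[70,[60,-50,140],[0,0,12]],[70,[120,-100,140],[0,0,20]],[70,[160,-150,140],[0,0,28]],[70,[200,-210,140],[0,0,33]],[70,[240,-270,140],[0,0,33]],[70,[260,-330,140],[0,0,33]],[70,[280,-390,140],[0,0,33]],[70,[300,-450,140],[0,0,33]],[70,[310,-510,140],[0,0,33]],[70,[320,-570,140],[0,0,33]],[70,[325,-630,120],[0,0,33]],[70,[329,-690,80],[0,0,33]],[70,[329,-728,60],[0,0,33]],[70,[329,-728,60],[0,0,33]],[70,[329,-728,60],[0,0,33]],[70,[329,-728,60],[0,0,33]]]' 60; python3 -c "
from h import *
print(get_obs()['q'])"
```

```text
time: 4.15
ee_pos: [0.4702, -0.1962, 0.2917]
tcp_rot: [180.0, 0.0, -161.9]
wrist_force: [-0.1, 0.2, -0.9]
opening: 0.0599
[-2.26527394e+01  1.20728967e+00  1.29595899e+01  1.01739413e+02
  1.12884993e-02 -4.07505849e+01]
```

```bash
python3 -m pendant '[[70,[0,-2,-50],[0,0,2]],[70,[0,-2,-95],[0,0,2]],[70,[0,-2,-125],[0,0,2]],[70,[0,-2,-144],[0,0,2]],[70,[0,-2,-144],[0,0,2]],[0,[0,-2,-144],[0,0,2]],[0,[0,-2,-144],[0,0,2]],[0,[0,-2,-144],[0,0,2]],[0,[0,-2,-144],[0,0,2]],[0,[0,-2,-144],[0,0,2]],[0,[0,-2,-144],[0,0,2]],[0,[0,-2,-144],[0,0,2]]]' 60
python3 - <<'E'
from h import *
a=camera("scene");t=camera("top");save(a,"g",(260,100,360,210),5)
for c in(a,t):
    for l in("gauge_tab","gauge","gauge_window"):
        for d in pinpoint(c,l): print(l,np.round(d["position"],3),round(d["confidence"],2))
E
```

```text
time: 5.65
ee_pos: [0.4706, -0.1984, 0.1486]
tcp_rot: [-179.9, 0.1, -159.9]
wrist_force: [0.2, 0.5, 6.1]
opening: 0.0051
gauge_tab [ 0.481 -0.294  0.104] 0.83
gauge_tab [ 0.4   -0.081  0.216] 0.74
gauge_tab [ 0.47  -0.2    0.166] 0.54
gauge [ 0.402 -0.085  0.002] 0.91
gauge [ 0.467 -0.198  0.009] 0.73
gauge [ 0.483 -0.29   0.003] 0.56
gauge_window [ 0.467 -0.199  0.136] 0.82
gauge_window [ 0.484 -0.294  0.086] 0.79
gauge_window [ 0.4   -0.089  0.168] 0.58
gauge_tab [ 0.402 -0.086  0.214] 0.63
gauge [ 0.403 -0.082  0.   ] 0.51
gauge_window [0.544 0.098 0.17 ] 0.69
gauge_window [ 0.403 -0.084  0.17 ] 0.61
```

View pics/g.png

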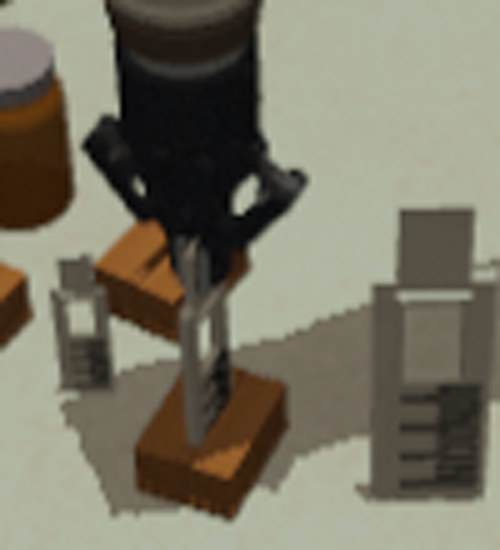

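Gripped, with the window clear of the fingers. Next I'll lift it, turn it by -124° and carry it to the outside of the hook.

```bash
python3 -m pendant '[[0,[0,0,25],[0,0,0]],[0,[0,0,55],[0,0,0]],[0,[0,0,100],[0,0,0]],[0,[10,15,130],[0,0,-8]],[0,[30,40,130],[0,0,-18]],[0,[45,70,130],[0,0,-28]],[0,[60,100,130],[0,0,-38]],[0,[75,130,130],[0,0,-48]],[0,[90,160,130],[0,0,-58]],[0,[105,190,130],[0,0,-68]],[0,[120,220,130],[0,0,-78]],[0,[130,250,120],[0,0,-88]],[0,[140,270,110],[0,0,-98]],[0,[140,283,110],[0,0,-108]],[0,[140,281,100],[0,0,-116]],[0,[140,281,100],[0,0,-124]],[0,[140,281,100],[0,0,-124]],[0,[140,281,100],[0,0,-124]],[0,[140,281,100],[0,0,-124]]]' 60
python3 - <<'E'
from h import *
a=camera("scene");t=camera("top")
def cr(c,x,y,w,h,s): return cv2.resize(cv2.cvtColor(c["img"][y:y+h,x:x+w],cv2.COLOR_RGB2BGR),None,fx=s,fy=s,interpolation=cv2.INTER_CUBIC)
cv2.imwrite("pics/p.png",np.hstack([cr(a,320,160,80,110,5),cr(t,240,140,80,110,5)]))
print(get_obs()['q'].__repr__())
for c in(a,t):
    for l in("gauge_tab","gauge","gauge_window","gauge_face","hook_ref"):
        for d in pinpoint(c,l): print(l,np.round(d["position"],3),round(d["confidence"],2))
E
```

```text
time: 8.43
ee_pos: [0.6107, 0.0826, 0.2487]
tcp_rot: [-179.9, 0.1, 76.2]
wrist_force: [0.2, 0.5, -0.2]
opening: 0.0051
array([ 7.73259915e+00,  1.50430141e+01,  2.35325884e+01,  9.85672745e+01,
       -6.05440612e-02,  1.11582948e+02])
gauge_tab [ 0.67  -0.124 -0.   ] 0.71
gauge_tab [ 0.483 -0.293  0.108] 0.5
gauge [0.609 0.083 0.107] 0.86
gauge [ 0.487 -0.29  -0.002] 0.68
gauge [ 0.668 -0.128  0.002] 0.55
gauge_window [ 0.484 -0.295  0.084] 0.78
gauge_window [0.608 0.084 0.234] 0.74
gauge_face [0.641 0.073 0.229] 0.69
gauge_face [ 0.5   -0.277  0.086] 0.51
gauge_face [ 0.395 -0.457  0.001] 0.44
hook_ref [0.54  0.095 0.182] 0.9
gauge_tab [ 0.399 -0.086  0.216] 0.68
gauge_tab [ 0.482 -0.293  0.108] 0.43
gauge [ 0.401 -0.082  0.   ] 0.56
gauge [ 0.483 -0.298 -0.002] 0.43
gauge_window [ 0.403 -0.081  0.171] 0.63
gauge_window [ 0.484 -0.298  0.082] 0.36
gauge_face [ 0.436 -0.054  0.168] 0.73
gauge_face [ 0.501 -0.282  0.086] 0.39
```

View pics/p.png

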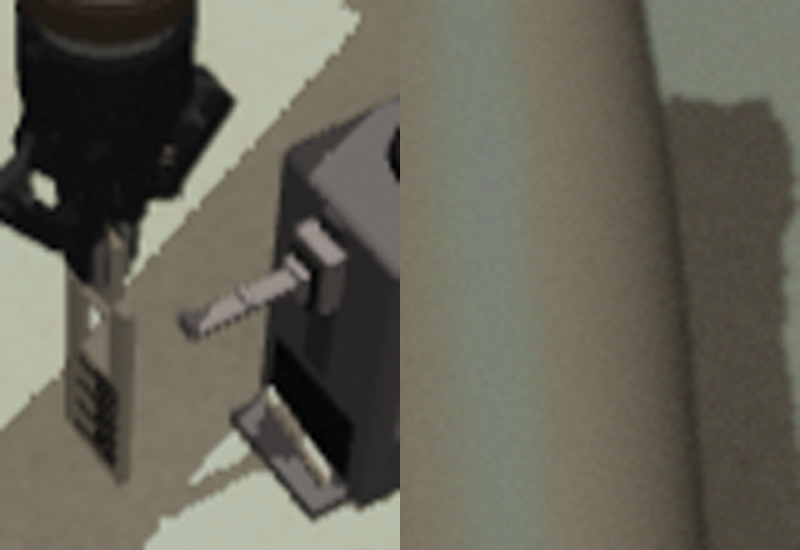

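The gauge is held plumb with the graduations outward, at scene crop (95,380), and the hook tip is at (195,325). Next I'll lower it and stop just outside the tip.

```bash
python3 -m pendant '[[0,[0,0,-20],[0,0,0]],[0,[0,0,-37],[0,0,0]],[0,[-15,3,-37],[0,0,0]],[0,[-30,6,-37],[0,0,0]],[0,[-41,9,-37],[0,0,0]],[0,[-41,9,-37],[0,0,0]],[0,[-41,9,-37],[0,0,0]]]' 60
python3 - <<'E'
from h import *
a=camera("scene");save(a,"q",(325,190,405,250),9)
for l in("gauge","gauge_window","gauge_face","hook_ref"):
    for d in pinpoint(a,l): print(l,np.round(d["position"],3),round(d["confidence"],2))
p=get_obs()["ee_pos"];y=np.radians(-14);u=np.array([np.cos(y),np.sin(y),0]);v=np.array([-u[1],u[0],0]);w=np.array([*p[:2],p[2]-.0166])
q=lambda P:((proj(a,P)-[325,190])*9).round()
for s in(-12,12):
  for z in(0,-48): print("win",s,z,q(w+v*s/1e3+[0,0,z/1e3]))
m=np.array([.543,.0968,0])
for h in(.168,.18,.192): print("tip top",h,q(m+u*.017+[0,0,h+.008]),"mid",q(m+[0,0,h]),"rib",q(m-u*.016+[0,0,h+.004]))
E
```

```text
time: 9.9
ee_pos: [0.57, 0.0916, 0.2117]
tcp_rot: [-180.0, 0.1, 76.1]
wrist_force: [0.4, 0.7, -0.4]
opening: 0.0048
gauge [0.572 0.091 0.07 ] 0.8
gauge [ 0.402 -0.085  0.001] 0.72
gauge [ 0.485 -0.29   0.   ] 0.7
gauge_window [ 0.484 -0.294  0.085] 0.79
gauge_window [ 0.404 -0.083  0.17 ] 0.74
gauge_window [0.565 0.095 0.196] 0.73
gauge_face [0.6   0.082 0.194] 0.74
gauge_face [ 0.505 -0.277  0.084] 0.6
gauge_face [ 0.434 -0.056  0.171] 0.57
gauge_face [0.566 0.091 0.198] 0.55
hook_ref [0.542 0.097 0.18 ] 0.78
win -12 0 [234. 248.]
win -12 -48 [229. 357.]
win 12 0 [284. 307.]
win 12 -48 [278. 416.]
tip top 0.168 [285. 301.] mid [335. 293.] rib [384. 259.]
tip top 0.18 [287. 273.] mid [337. 266.] rib [386. 232.]
tip top 0.192 [288. 245.] mid [339. 238.] rib [388. 204.]
```

View pics/q.png

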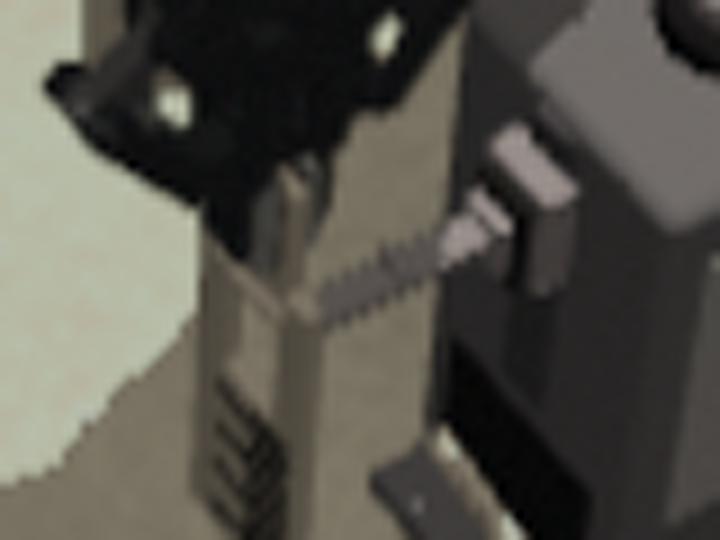

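The rib shows at crop (395,255) and mid-saddle at about (338,290), so the arm top is about 0.168 and the hook is level with the middle of the window. Threading it slowly now.

```bash
python3 -m pendant '[[0,[-4,1,0],[0,0,0]],[0,[-8,2,0],[0,0,0]],[0,[-12,3,0],[0,0,0]],[0,[-16,4,0],[0,0,0]]]' 60;  python3 -m pendant '[[0,[-4,1,0],[0,0,0]],[0,[-8,1,0],[0,0,0]],[0,[-11,2,0],[0,0,0]],[0,[-11,2,0],[0,0,0]]]' 60
python3 - <<'E'
from h import *
a=camera("scene");save(a,"r",(325,190,405,250),9)
for l in("gauge_window","hook_ref"):
    for d in pinpoint(a,l): print(l,np.round(d["position"],3),round(d["confidence"],2))
E
```

```text
time: 10.65
ee_pos: [0.5535, 0.0956, 0.2115]
tcp_rot: [-179.9, 0.1, 76.1]
wrist_force: [0.4, -0.8, -0.5]
opening: 0.0051
time: 11.15
ee_pos: [0.5424, 0.0977, 0.2116]
tcp_rot: [-179.9, 0.1, 76.1]
wrist_force: [0.3, 0.6, -0.2]
opening: 0.0051
gauge_window [0.54  0.1   0.198] 0.92
gauge_window [ 0.404 -0.083  0.169] 0.92
gauge_window [ 0.483 -0.294  0.084] 0.58
hook_ref [0.54  0.097 0.179] 0.74
```

View pics/r.png

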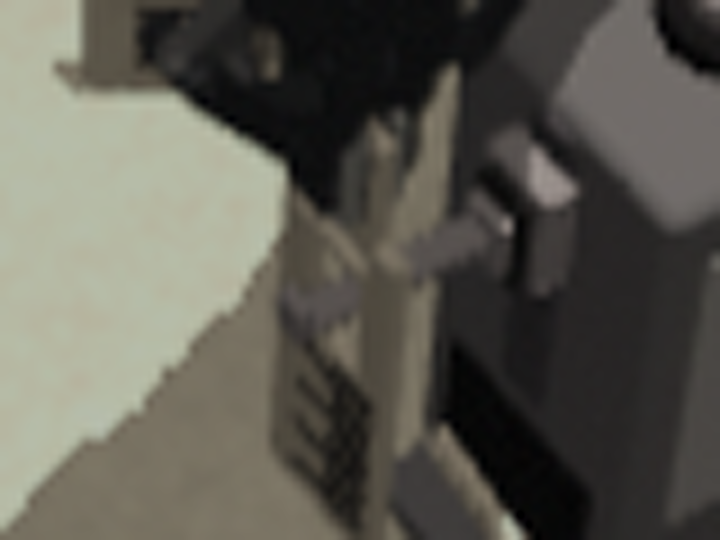

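The hook now passes through the window, from (290,310) to (480,225), and nothing is touching. Lowering until contact.

```bash
python3 -m pendant '[[0,[0,0,-8],[0,0,0]],[0,[0,0,-14],[0,0,0]],[0,[0,0,-18],[0,0,0]],[0,[0,0,-18],[0,0,0]]]' 80
for i in 1; do python3 -m pendant '[[0,[0,0,-1.5],[0,0,0]],[0,[0,0,-3],[0,0,0]]]'; python3 -m pendant '[[0,[0,0,-1.5],[0,0,0]],[0,[0,0,-3],[0,0,0]]]';python3 -m pendant '[[0,[0,0,-1],[0,0,0]],[0,[0,0,-2],[0,0,0]]]';done
```

```text
time: 11.8
ee_pos: [0.5424, 0.0976, 0.193]
tcp_rot: [-179.9, 0.1, 76.1]
wrist_force: [0.3, -0.1, -0.8]
opening: 0.0051
time: 12.05
ee_pos: [0.5425, 0.0976, 0.19]
tcp_rot: [-179.9, 0.1, 76.1]
wrist_force: [-0.4, 0.7, -0.3]
opening: 0.0051
time: 12.3
ee_pos: [0.5425, 0.0976, 0.187]
tcp_rot: [-179.9, 0.1, 76.1]
wrist_force: [-0.6, 1.1, 1.9]
opening: 0.0046
time: 12.55
ee_pos: [0.5426, 0.0977, 0.1856]
tcp_rot: [-180.0, 0.1, 76.1]
wrist_force: [-1.2, -0.5, 4.1]
opening: 0.0049
```

```bash
for i in 1; do python3 -m pendant '[[0,[0,0,-1],[0,0,0]],[0,[0,0,-2],[0,0,0]]]'; python3 -m pendant '[[0,[0,0,-1],[0,0,0]],[0,[0,0,-2],[0,0,0]]]';python3 -m pendant '[[0,[0,0,-1],[0,0,0]],[0,[0,0,-2],[0,0,0]]]';done
```

```text
time: 12.8
ee_pos: [0.5426, 0.0977, 0.1841]
tcp_rot: [-180.0, 0.1, 76.1]
wrist_force: [-1.4, 0.1, 5.5]
opening: 0.0047
time: 13.05
ee_pos: [0.5425, 0.0977, 0.1826]
tcp_rot: [180.0, 0.0, 76.1]
wrist_force: [-2.7, 0.1, 5.6]
opening: 0.0052
time: 13.3
ee_pos: [0.5425, 0.0977, 0.1811]
tcp_rot: [180.0, 0.0, 76.1]
wrist_force: [-2.0, -0.0, 5.1]
opening: 0.0053
```

```bash
for i in 1; do python3 -m pendant '[[0,[0,0,-1],[0,0,0]],[0,[0,0,-2],[0,0,0]],[0,[0,0,-3],[0,0,0]]]'; python3 -m pendant '[[0,[0,0,-1],[0,0,0]],[0,[0,0,-2],[0,0,0]]]';python3 -m pendant '[[0,[0,0,-1],[0,0,0]],[0,[0,0,-1.5],[0,0,0]]]';done
```

```text
time: 13.68
ee_pos: [0.5425, 0.0977, 0.1785]
tcp_rot: [179.9, 0.0, 76.1]
wrist_force: [-1.4, -0.5, 5.4]
opening: 0.0047
time: 13.92
ee_pos: [0.5425, 0.0977, 0.177]
tcp_rot: [179.9, 0.0, 76.1]
wrist_force: [-1.4, -0.1, 5.1]
opening: 0.0053
time: 14.18
ee_pos: [0.5425, 0.0977, 0.1759]
tcp_rot: [179.9, -0.0, 76.1]
wrist_force: [-2.2, -0.2, 5.4]
opening: 0.005
```

```bash
for i in 1; do python3 -m pendant '[[0,[0,0,-0.6],[0,0,0]],[0,[0,0,-1.2],[0,0,0]]]'; python3 -m pendant '[[0,[0,0,-0.6],[0,0,0]],[0,[0,0,-1.2],[0,0,0]]]';python3 -m pendant '[[0,[0,0,-0.6],[0,0,0]],[0,[0,0,-1.2],[0,0,0]]]';python3 -m pendant '[[0,[0,0,-0.6],[0,0,0]],[0,[0,0,-1.2],[0,0,0]]]';done
```

```text
time: 14.42
ee_pos: [0.5425, 0.0977, 0.1751]
tcp_rot: [179.8, -0.0, 76.1]
wrist_force: [-1.4, -0.7, 5.3]
opening: 0.0049
time: 14.68
ee_pos: [0.5425, 0.0977, 0.1742]
tcp_rot: [179.8, -0.0, 76.1]
wrist_force: [-3.0, -1.1, 6.1]
opening: 0.0045
time: 14.92
ee_pos: [0.5425, 0.0977, 0.1737]
tcp_rot: [179.8, -0.0, 76.1]
wrist_force: [-2.2, -0.9, 9.3]
opening: 0.0045
time: 15.18
ee_pos: [0.5425, 0.0977, 0.1734]
tcp_rot: [179.7, -0.1, 76.1]
wrist_force: [-2.9, -0.8, 10.6]
opening: 0.005
```

```bash
python3 -m pendant '[[0,[0,0,-1.2],[0,0,0]],[0,[0,0,-1.7],[0,0,0]]]'
```

```text
time: 15.42
ee_pos: [0.5425, 0.0978, 0.1731]
tcp_rot: [179.7, -0.1, 76.1]
wrist_force: [-4.5, -1.9, 12.8]
opening: 0.0049
```

```bash
python3 -m pendant '[[0,[0,0,-1.6],[0,0,0]],[0,[0,0,-2.0],[0,0,0]]]';python3 -m pendant '[[0,[0,0,-1.8],[0,0,0]],[0,[0,0,-2],[0,0,0]]]'; python3 -m pendant '[[0,[0,0,-1.9],[0,0,0]],[0,[0,0,-1.9],[0,0,0]]]'
```

```text
time: 15.68
ee_pos: [0.5425, 0.0978, 0.1728]
tcp_rot: [179.6, -0.2, 76.1]
wrist_force: [-6.3, -0.6, 15.0]
opening: 0.0046
time: 15.92
ee_pos: [0.5425, 0.0978, 0.1726]
tcp_rot: [179.5, -0.2, 76.1]
wrist_force: [-5.4, -1.9, 16.1]
opening: 0.0049
time: 16.18
ee_pos: [0.5425, 0.0978, 0.1727]
tcp_rot: [179.4, -0.2, 76.1]
wrist_force: [-6.2, -1.3, 16.2]
opening: 0.005
```

Held at 15–16 N on the stop for over half a second. Next I'll unload and let go with a small opening, because the bracket is close behind.

```bash
python3 -m pendant '[[0,[0,0,-0.7],[0,0,0]],[0,[0,0,0.3],[0,0,0]],[0,[0,0,0.3],[0,0,0]]]';  python3 -m pendant '[[10,[0,0,0],[0,0,0]],[20,[0,0,0],[0,0,0]],[25,[0,0,0],[0,0,0]],[25,[0,0,0],[0,0,0]],[25,[0,0,0],[0,0,0]]]'
python3 - <<'E'
from h import *
a=camera("scene");save(a,"s",(325,190,405,250),9)
E
```

```text
time: 16.55
ee_pos: [0.5425, 0.0978, 0.1738]
tcp_rot: [179.3, -0.3, 76.1]
wrist_force: [-3.0, -0.6, 9.0]
opening: 0.0047
time: 17.18
ee_pos: [0.5424, 0.0977, 0.1737]
tcp_rot: [179.3, -0.3, 76.1]
wrist_force: [-0.3, -0.1, 0.2]
opening: 0.0212
```

View pics/s.png

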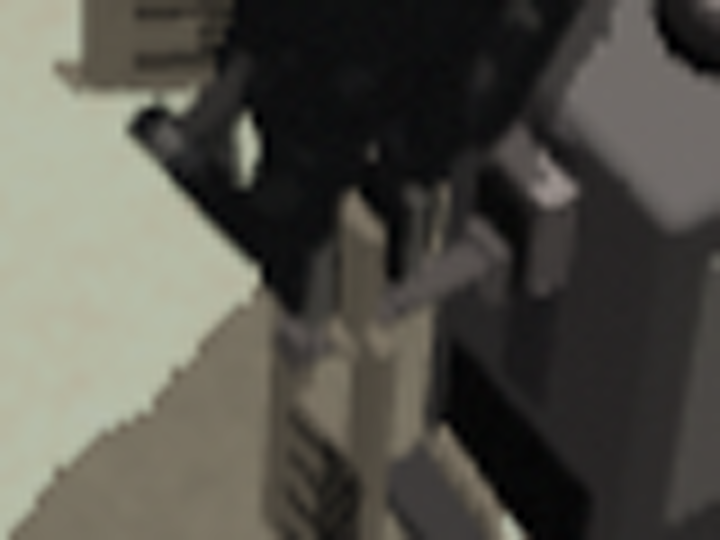

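The gauge hangs on the lowered hook with the fingers clear on both sides of the tab at (360,240). Retreating straight up.

```bash
python3 -m pendant '[[25,[0,0,5],[0,0,0]],[25,[0,0,12],[0,0,0]],[25,[0,0,22],[0,0,0]],[25,[0,0,35],[0,0,0]],[25,[0,0,60],[0,0,0]],[25,[0,0,100],[0,0,0]],[25,[0,0,150],[0,0,0]],[25,[-20,-50,190],[0,0,0]],[25,[-40,-100,190],[0,0,0]],[25,[-60,-150,190],[0,0,0]],[25,[-60,-200,190],[0,0,0]],[25,[-60,-200,190],[0,0,0]],[25,[-60,-200,190],[0,0,0]]]'
python3 - <<'E'
from h import *
a=camera("scene");t=camera("top")
def cr(c,x,y,w,h,s): return cv2.resize(cv2.cvtColor(c["img"][y:y+h,x:x+w],cv2.COLOR_RGB2BGR),None,fx=s,fy=s,interpolation=cv2.INTER_CUBIC)
cv2.imwrite("pics/z.png",np.hstack([cr(a,325,180,80,110,5),cr(t,240,140,80,110,5)]))
for c in (a,t):
  for l in("gauge","gauge_window","gauge_face","cup_a","carafe","jar"):
    for d in pinpoint(c,l): print(l,np.round(d["position"],3),round(d["confidence"],2))
E
```

```text
time: 18.85
ee_pos: [0.4824, -0.1022, 0.3643]
tcp_rot: [179.3, -0.3, 76.1]
wrist_force: [-0.6, 1.1, -0.5]
opening: 0.0211
gauge [ 0.401 -0.085 -0.   ] 0.96
gauge [ 0.484 -0.293  0.001] 0.68
gauge [0.544 0.096 0.034] 0.62
gauge_window [0.542 0.097 0.16 ] 0.97
gauge_window [ 0.484 -0.292  0.083] 0.65
gauge_window [ 0.4   -0.085  0.168] 0.61
gauge_face [0.573 0.087 0.156] 0.68
gauge_face [ 0.432 -0.054  0.167] 0.57
gauge_face [ 0.502 -0.276  0.084] 0.55
cup_a [ 0.67  -0.124  0.002] 0.69
cup_a [ 0.392 -0.456  0.   ] 0.4
carafe [ 0.405  0.39  -0.002] 0.61
jar [ 0.393 -0.457 -0.001] 0.56
gauge [0.543 0.095 0.037] 0.77
gauge [ 0.484 -0.298 -0.005] 0.55
gauge_window [0.542 0.096 0.161] 0.65
gauge_window [ 0.484 -0.296  0.083] 0.53
gauge_face [0.573 0.088 0.162] 0.67
gauge_face [ 0.5   -0.282  0.083] 0.52
cup_a [ 0.696 -0.294  0.001] 0.73
carafe [ 0.398  0.382 -0.002] 0.67
jar [ 0.392 -0.458  0.002] 0.77
```

View pics/z.png

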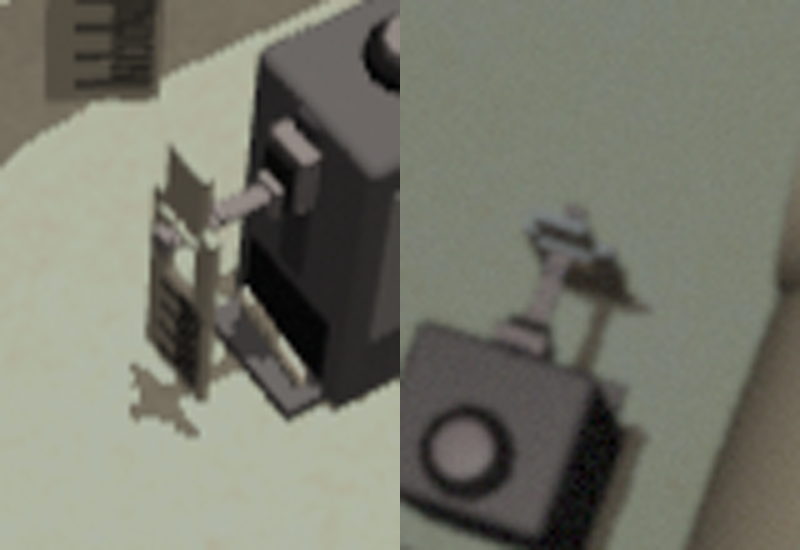

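The gauge hangs level on the lowered hook at scene crop (185,230), graduations outward. Cups, carafe and jar are where they were, so I'm handing in.

```bash
python3 -c "
from workcell import *
print(job_done())"
```

```text
the job is handed in; nothing more can be done
None
```

I took the middle-sized gauge from the leftmost stand and hung it by its window on the dispenser hook, graduated face outward. I pushed it straight down to the stop, let go and backed the arm away. The job was handed in at about 19 s.

**Push:** The window edge met the hook at about 0.171 m, roughly 9 mm below nominal. The hook slid about 11–12 mm at 5–6 N, and I held it on the stop at 15–16 N for about 0.5 s. The highest downward reading was 16.2 N. The wrist also read up to 6 N sideways while I was pushing.

**Final checks:**
- **Gauge:** Both cameras put the window at about (0.542, 0.097, 0.160) and the graduated face pointing outward, about 15° off the world x axis, in line with the hook. The gauge hangs level, clear of the dispenser and the robot.
- **Cups, carafe and jar:** All were found within measurement error of where they started. Each cup showed up in only one of the two final pictures.
- **Disagreements:** Early on, the two cameras differed by 4° on the hook's direction. I used -14°, and the gauge went onto the hook without touching it. The hook-position network reported only the nominal 0.18 m, which contact showed was too high.

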